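# Close up the chisel case

## Task

Close up the chisel case without picking anything up: with the fingertips, first push the upright orange flap over and fold it down flat above the chisels, and only then swing the blue lid shut over it until it is fully closed on the case. Leave the chisels in the case and the other things on the bench where they are, and finish with the hand clear.

Things in the scene. Friction and masses are not known exactly. Their poses are not given: they have to be found in the camera images.
- case: blue chisel case, a fixed open-topped box 160 (x) x 240 (y) x 60 mm high, walls 6 mm, immovable; origin at the centre of its underside on the bench; its x axis points from the front wall (flap side, nearest the robot) to the back wall (lid side), y along its length, z up. It is turned by up to 0.45 rad on the bench
- flap (a joint): angle of the orange retaining flap (rad): 0 = folded flat inside the case over the chisels (its stop), about 1.57 = standing upright at the front wall; up to 1.75. Its hinge is stiff (about 0.12 N m of friction), so it stays wherever it is left; pushed at its upper half from the front (-x side of the case) it folds towards the back of the case with 1 to 3 N
- flap_hinge (a point): middle of the flap's hinge line, which runs along the case's y axis, 68 mm in front of the case centre (case x = -68 mm) and 48 mm above the bench. The flap is a plate 115 mm long from the hinge line, 80 mm wide (centred along the case), 4 mm thick, centred on the hinge line's plane
- flap_edge (a point): middle of the flap's free edge, 115 mm from its hinge line
- lid (a joint): angle of the blue lid (rad): 0 = shut, flat on the case rim (its stop), about 1.57 = upright, more = leaning back away from the flap; up to 1.95. Its hinge is stiff (about 0.6 N m of friction), so it stays wherever it is left; pushed from behind about 115 mm from the hinge it takes 5 to 6 N
- lid_hinge (a point): middle of the lid's hinge line, which runs along the case's y axis at the top of the back wall, case x = +80 mm, 62 mm above the bench. The lid is a plate 164 mm long from the hinge line, 244 mm wide, 10 mm thick; its outer face lies 8 mm from the hinge line (70 mm above the bench when shut)
- lid_edge (a point): middle of the lid's free edge, 164 mm from its hinge line
- chisel_a: loose wood-handled chisel lying along y inside the case, 190 mm long, 24 mm thick, on the case floor under where the flap comes down, well clear of it; origin where handle meets blade, on its underside
- chisel_b: second loose chisel inside the case, as chisel_a, pointing the other way
- chisel_c: loose chisel lying on the bench to one side of the case, 190 mm long, 24 mm thick; origin where handle meets blade, on its underside
- hammer: loose hammer lying on the bench to one side of the case; origin on its underside
- offcut: loose white plaster offcut, about 70 x 60 x 60 mm, on the bench beside the case; origin at the centre of its underside
- sealer: loose white jar with a red cap, 54 mm across, 130 mm tall, on the bench beside the case; origin at the centre of its underside

How it is judged:
On the way, in this order (a step that is already met when the one before it is completed fails the run):
1. the flap is folded down flat (within 0.12 rad) while the lid still stands open (more than 1.2 rad) (value of joint flap below 0.12 rad and value of joint lid above 1.2 rad), for 0.2 s.
2. the lid is swung shut (within 0.06 rad) over the folded flap (value of joint lid below 0.06 rad and value of joint flap below 0.12 rad), for 0.2 s.
At the end, for the whole second after the job is handed in: flap folded to within 0.12 rad of flat, lid shut to within 0.06 rad and at rest, both chisels still lying on the case floor, every loose thing within 30 mm of where it began (all of step 2 and velocity of joint lid between -0.05 and 0.05 rad/s and z of each of chisel_a, chisel_b in the frame of case below 0.02 m and distance of each of chisel_a, chisel_b, chisel_c, hammer, offcut, sealer from where it was at the start of the episode below 0.03 m); the robot touches nothing.
It fails at once if the lid is swung in (below 1.2 rad) while the flap is not yet folded flat (above 0.25 rad) (value of joint lid below 1.2 rad and value of joint flap above 0.25 rad).
It fails at once if a loose thing is lifted more than 20 mm (height (world z) of any of chisel_a, chisel_b above 0.028 m or height (world z) of any of chisel_c, hammer, offcut, sealer above 0.02 m).
It fails at once if a loose thing is shifted more than 30 mm (distance of any of chisel_a, chisel_b, chisel_c, hammer, offcut, sealer from where it was at the start of the episode above 0.03 m).
It also fails if it takes over 51 s, if anything falls off the work surface, if the arm or the gripper's body presses on something with over 40 N, if the wrist force passes 120 N, or if a joint passes its speed limit or range.

## Robot

A 6-joint arm with a two-finger parallel gripper is mounted at the origin on the work surface. World frame = base frame: x ahead of the robot, y to its left, z up, the work surface at z = 0. Lengths are in m, angles in rad, forces in N, time in s.
With the tool pointing down it reaches from about 0.25 to 0.775 m from the base axis. Payload 4 kg.
Tool frame: the origin (TCP) lies on the centre line of the jaws, within the pads' length; the fingertips stand 14 mm ahead of it and the grasp point (between the pads) lies 5 mm behind it (robot.tcp_to_tips is the distance from the TCP to the fingertips, in m); z points along the fingers, y is the line along which they close (so a half turn about z gives the same grasp; the last joint's range is limited). The gripper opens to 94 mm and grips with 3 to 60 N. Pads are 16 mm wide; open, the fingers measure 119 mm over their backs; the gripper's body (75 mm by 177 mm) begins 78 mm behind the grasp point.
Start: joints at [-1.45, 0.087, 1.371, -0, 1.684, -0.103], TCP at [0.122, -0.536, 0.187] pointing down, gripper open.
Joint ranges: [-3.1, 3.1], [-0.76, 2.03], [0.27, 2.55], [-1.08, 4.22], [0.17, 2.65], [-2.57, 2.57]. Speed limits (rad/s): [2.79, 2.79, 3.14, 3.14, 3.14, 3.14].

## Interface

Orientations are given as [roll, pitch, yaw] about the fixed x, y, z axes, in that order (R = Rz(yaw) Ry(pitch) Rx(roll)).
In Python, from bench import robot gives the robot as it stands.
- The arm moves only by the tool carry_out, never from a script. Its argument "increments" is a list of rows, each a list of 3 entries, a list of its own where there are three numbers: the closure in counts, from 0 (fully open) to 255 (shut), then the shift along the tool's x, y, z in mm, then the turn about the tool's z in degrees. In form: [[fingers, [dx, dy, dz], twist], ...]. A call has 1 to 8 rows; each row shifts and turns the commanded pose from where the row before left it, along the tool's axes as they then stand; what a row does not reach is not made up. A row lasts 1/10 s, in which the tool goes at most 50 mm and 8.59 degrees, less where a joint would pass 70% of its speed; a pose out of reach is approached as far as the arm can. A call with a gripper value outside its range is refused whole. The fingers move at their own pace and stop on an object; the grip force is fixed at half the most. Time passes only in rows, so rows that do not move let the fingers close. It gives the time, the measured TCP pose, the force, the opening and the grip force at its end, in the units of the state.
- robot.get_obs(): the state, without advancing time (a new reading comes with each control period).
- robot.snapshot(name): name is "scene" or "top" or "wrist"; returns the picture (384x512x3 uint8, blue, green, red); there is no depth.
- robot.get_calibration(name): a dict with "vfov" (degrees; the focal length in pixels is half the picture's height over the tangent of half this angle, whatever the lens; pixels are square), "cx", "cy" (the principal point, pixels), "T" (4x4, takes a point from camera to world coordinates). Camera axes: x right, y down, z forward; pixel columns grow to the right and rows downward; lengths in m; the calibration is good to about 2 mm. A picture is of the moment at which its call begins: read the wrist's pose just before it. get_calibration takes no time and is no camera call; for the wrist camera it gives the pose at the moment of the call.
- robot.close_job(): hands the job in; it is judged then, once.
The state is a dict: "time": time; "joint_positions": joint angles; "qvel": joint speeds; "joint_torque": joint torques, N m; "tool_pos": TCP position; "ee_rot": TCP orientation; "wrist_force": force on the tool from outside, world axes, zero at the start; "wrist_torque": the same for the moment, N m; "width": finger opening in m; "finger_force": force on a finger pad.
Only numpy, scipy, OpenCV 4.12 (cv2) and the standard library are available. Lean on these libraries where they do the work, as an engineer would, in place of code of your own. Each camera call takes 0.05 s, during which the arm holds its last target. There are 200 camera calls.

## Working session

There is one attempt and no reset: what is moved stays moved. The work goes in short steps, Python scripts to look and compute and a tool call to move; the robot and the scene stay as the last step left them, time stands still between calls to the robot, and variables do not carry over. Pictures are saved under pics/ and viewed, at most 10 in all, crops included, and the job is handed in when it is done.

Besides the shell and the picture viewer there is one more tool, called after "Emit:" as name(argument=value, ...) on one line, values as JSON. carry_out: Moves the arm, as the interface text tells. Its arguments: {"type":"object","properties":{"increments":{"type":"array","items":{"type":"array"}}},"required":["increments"]}

```bash
mkdir -p pics
python3 - <<'E'
from bench import robot
import cv2
for n in("scene","top"):
    cv2.imwrite(f"pics/{n}0.png",robot.snapshot(n)); c=robot.get_calibration(n); print(n,c)
o=robot.get_obs();print(o["time"],o["tool_pos"],o["ee_rot"])
E
```

```text
scene {'vfov': 46.859290031631105, 'cx': 257.67892764455706, 'cy': 193.0541669994112, 'T': array([[ 0.95772383,  0.19586608, -0.21071673,  0.80164574],
       [ 0.28747565, -0.67977324,  0.67473409, -0.67361028],
       [-0.01108207, -0.70678485, -0.70734176,  0.85094495],
       [ 0.        ,  0.        ,  0.        ,  1.        ]])}
top {'vfov': 44.87814041373016, 'cx': 252.54153657831324, 'cy': 183.87222759102372, 'T': array([[-0.01257002, -0.98078425,  0.19469016,  0.28823367],
       [-0.99990732,  0.01334767,  0.00268288,  0.08344341],
       [-0.00522999, -0.19463839, -0.98086112,  1.39234996],
       [ 0.        ,  0.        ,  0.        ,  1.        ]])}
0.1 [ 0.12197751 -0.53576621  0.18613029] [-3.13962336e+00 -1.80075013e-04  2.23776766e-01]
```

View pics/scene0.png

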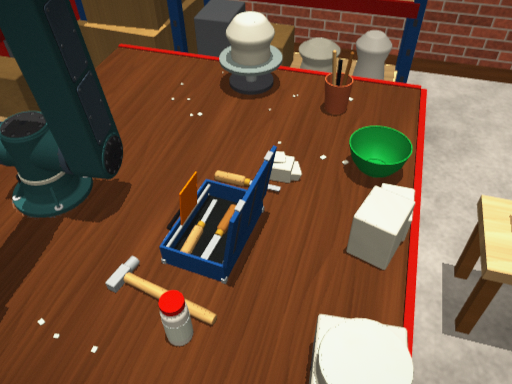

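View pics/top0.png

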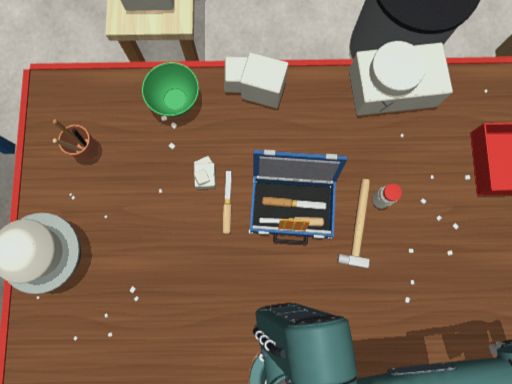

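The scene picture shows the case around (215,225), with the upright flap at (188,195) and the lid edge from (272,152) to (232,270). In the top picture the case spans (250,152) to (345,240), with the hammer, jar, chisel and offcut beside it. I'll enlarge both.

Run:
```python
import cv2,numpy as np
a=cv2.imread("pics/top0.png")[145:250,240:355]; b=cv2.imread("pics/scene0.png")[140:285,155:285]
cv2.imwrite("pics/topc.png",cv2.resize(a,None,fx=5,fy=5,interpolation=cv2.INTER_CUBIC))
cv2.imwrite("pics/scenec.png",cv2.resize(b,None,fx=4,fy=4,interpolation=cv2.INTER_CUBIC))
```

```text
(no output)
```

View pics/topc.png

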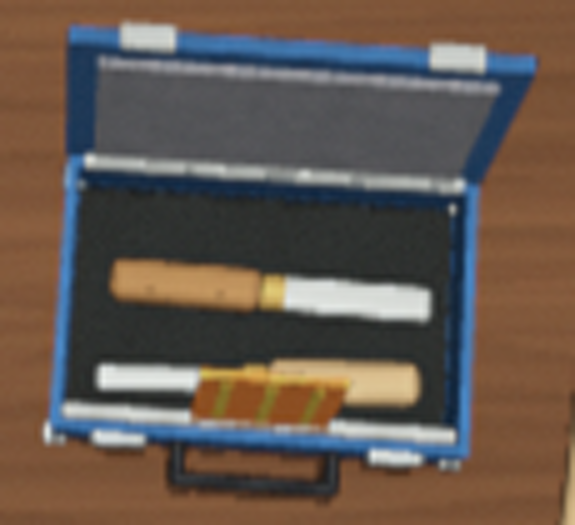

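View pics/scenec.png

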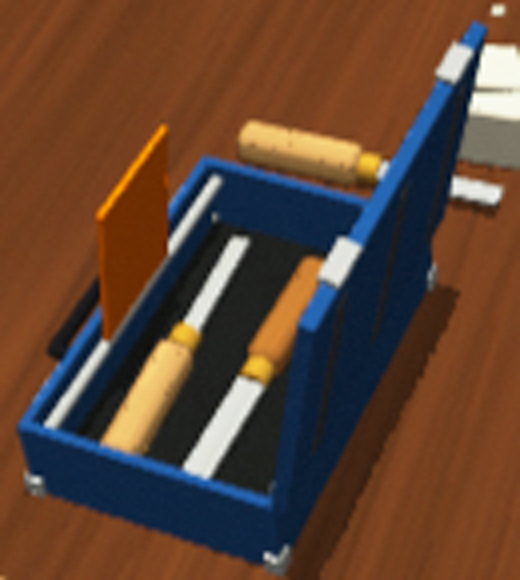

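```bash
cat > fit.py <<'E'
import numpy as np
from scipy.optimize import least_squares
from bench import robot
cal={n:robot.get_calibration(n) for n in("scene","top")}
def proj(n,p):
    c=cal[n];q=np.linalg.inv(c["T"])@np.append(p,1);f=192/np.tan(np.radians(c["vfov"]/2))
    return np.array([c["cx"]+f*q[0]/q[2],c["cy"]+f*q[1]/q[2]])
def pt(k,P):
    x,y,a,fl,li=P
    if k[0]=="c": q=np.array(k[1:])/1e3
    elif k[0]=="f": q=np.array([-.068+k[1]/1e3*np.cos(fl),k[2]/1e3,.048+k[1]/1e3*np.sin(fl)])
    else:
        r,yy,o=np.array(k[1:])/1e3; q=np.array([.08-r*np.cos(li)+o*np.sin(li),yy,.062+r*np.sin(li)+o*np.cos(li)])
    c,s=np.cos(a),np.sin(a); return np.array([x+c*q[0]-s*q[1],y+s*q[0]+c*q[1],q[2]])
obs=[("top",("c",-80,-120,60),467,450),("top",("c",-80,120,60),52,426),("top",("c",80,-120,60),480,182),("top",("c",80,120,60),67,158),
("top",("l",164,122,8),68,28),("top",("l",164,-122,8),535,58),("top",("f",115,40,0),200,373),("top",("f",115,-40,0),351,382),
("scene",("c",-80,-120,60),22,430),("scene",("c",-80,120,60),205,158),("scene",("c",-80,-120,0),35,490),("scene",("c",80,-120,0),277,562),
("scene",("l",164,-122,-2),302,325),("scene",("l",164,122,-2),472,28),("scene",("f",115,-40,0),99,215),("scene",("f",115,40,0),165,127)]
if __name__=="__main__":
    def res(P):
        r=[]
        for n,k,u,v in obs:
            m=np.array([u,v])/5+[240,145] if n=="top" else np.array([u,v])/4+[155,140]
            r.append(proj(n,pt(k,P))-m)
        return np.ravel(r)
    s=least_squares(res,[.5,0,0,1.57,1.7],loss="soft_l1"); P=s.x
    print(P.round(4)); print(res(P).reshape(-1,2).round(1).tolist())
    np.save("P.npy",P)
    for k in [("f",115,0,0),("l",164,0,8),("l",164,0,-2),("l",115,0,8),("c",-80,0,60),("c",80,0,60)]: print(k,pt(k,P).round(4))
E
python3 fit.py
```

```text
[ 0.4887 -0.0302 -0.074   1.4553  1.7396]
[[0.7, 0.2], [-0.2, -0.1], [-0.4, -1.0], [0.2, -1.0], [-0.1, -1.5], [0.3, -2.1], [0.5, -0.9], [0.4, -0.9], [-1.7, -1.2], [-1.2, -1.3], [-0.7, -0.4], [0.9, 1.8], [-0.8, -1.0], [-0.0, -3.1], [-0.5, -0.2], [-0.6, -1.1]]
('f', 115, 0, 0) [ 0.4341 -0.0261  0.1622]
('l', 164, 0, 8) [ 0.6038 -0.0387  0.2223]
('l', 164, 0, -2) [ 0.594 -0.038  0.224]
('l', 115, 0, 8) [ 0.5956 -0.0381  0.174 ]
('c', -80, 0, 60) [ 0.4089 -0.0242  0.06  ]
('c', 80, 0, 60) [ 0.5685 -0.0361  0.06  ]
```

Emit:
carry_out(increments=[[255,[0,0,0],8.5],[255,[0,0,0],8.5],[255,[16,-38,0],0],[255,[16,-38,0],0],[255,[16,-38,0],0],[255,[16,-38,0],0],[255,[16,-38,0],0],[255,[16,-38,0],0]])

```text
time: 0.9
tool_pos: [0.2347, -0.3141, 0.1867]
ee_rot: [-3.141, 0.0, -0.074]
wrist_force: [0.1, 0.3, 1.0]
width: 0.0333
finger_force: 0.0
```

Emit:
carry_out(increments=[[255,[16,-38,0],0],[255,[16,-38,0],0],[255,[16,-38,0],0],[255,[16,-38,0],0],[255,[16,-38,0],0],[255,[16,-38,0],0],[255,[16,-38,0],0],[255,[16,-37,0],0]])

```text
time: 1.7
tool_pos: [0.3843, -0.0212, 0.1869]
ee_rot: [3.141, 0.0, -0.073]
wrist_force: [0.0, -1.1, -0.4]
width: 0.0002
finger_force: 0.0
```

```bash
cat > st.py <<'E'
from bench import robot
import numpy as np
P=np.load("P.npy");o=robot.get_obs();d=o["tool_pos"][:2]-P[:2];c,s=np.cos(P[2]),np.sin(P[2])
print("t",round(o["time"],2),"case mm",np.round(1e3*np.array([c*d[0]+s*d[1],-s*d[0]+c*d[1],o["tool_pos"][2]-.014]),1),"(tip z) yaw err",o["ee_rot"][2]-P[2],"F",np.round(o["wrist_force"],1),"w",o["width"])
E
python3 st.py
```

```text
t 1.7 case mm [-104.8    1.2  172.9] (tip z) yaw err 0.0015170557967555537 F [ 0.  -1.1 -0.4] w 0.0002457621373044826
```

Emit:
carry_out(increments=[[255,[0,0,27],0],[255,[0,0,27],0],[255,[15,0,0],0],[255,[17,0,1],0],[255,[10,0,2],0],[255,[10,0,2],0],[255,[9,0,5],0],[255,[9,0,5],0]])

```text
time: 2.5
tool_pos: [0.4548, -0.0284, 0.1182]
ee_rot: [3.141, -0.001, -0.073]
wrist_force: [-0.6, -0.2, 1.5]
width: 0.0005
finger_force: 0.6
```

```bash
python3 st.py
python3 - <<'E'
from bench import robot
import cv2
b=robot.snapshot("scene")[120:290,90:300]
cv2.imwrite("pics/s1.png",cv2.resize(b,None,fx=3,fy=3,interpolation=cv2.INTER_CUBIC))
E
```

```text
t 2.5 case mm [-33.9  -0.7 104.2] (tip z) yaw err 0.0009585307433061102 F [-0.6 -0.2  1.5] w 0.0005211003833066429
```

View pics/s1.png

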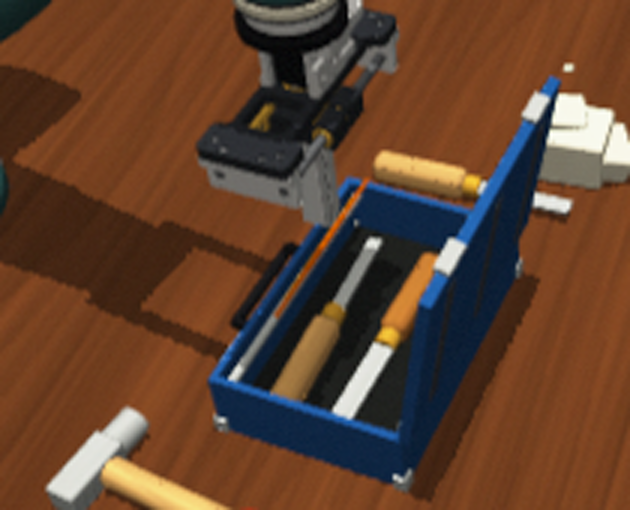

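The flap (edge-on at about (320,250)) is folding ahead of the fingertips at (320,215), and the lid is still open. I'll keep folding, press the flap flat, then retreat upwards.

Emit:
carry_out(increments=[[255,[8,0,7],0],[255,[7,0,8],0],[255,[5,0,9],0],[255,[4,0,9],0],[255,[2,0,10],0],[255,[2,0,11],0],[255,[0,0,2],0],[255,[0,0,0],0]])

```text
time: 3.35
tool_pos: [0.481, -0.03, 0.0611]
ee_rot: [-3.141, 0.002, -0.073]
wrist_force: [0.6, -0.3, -0.5]
width: 0.0005
finger_force: 0.0
```

```bash
python3 st.py
```

```text
t 3.35 case mm [-7.6 -0.4 47.1] (tip z) yaw err 0.0011221338817221232 F [ 0.6 -0.3 -0.5] w 0.0004520861540598047
```

Emit:
carry_out(increments=[[255,[0,0,1],0],[255,[0,0,1],0],[255,[0,0,0],0]])

```text
time: 3.65
tool_pos: [0.482, -0.0302, 0.0605]
ee_rot: [3.141, -0.001, -0.073]
wrist_force: [0.2, 0.1, 0.4]
width: 0.0004
finger_force: 0.2
```

```bash
python3 st.py
python3 - <<'E'
from bench import robot
import cv2
b=robot.snapshot("scene")[120:290,90:300]
cv2.imwrite("pics/s2.png",cv2.resize(b,None,fx=3,fy=3,interpolation=cv2.INTER_CUBIC))
E
```

```text
t 3.65 case mm [-6.7 -0.5 46.5] (tip z) yaw err 0.001097667409526562 F [0.2 0.1 0.4] w 0.000418299042047107
```

View pics/s2.png

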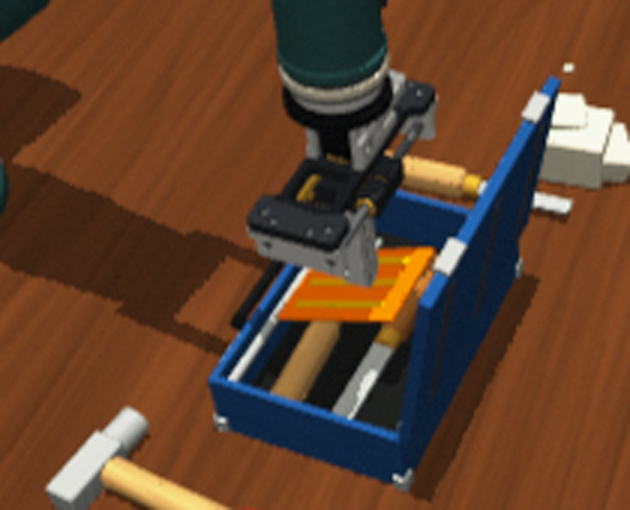

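Run:
```python
from fit import *
P=np.load("P.npy")
for fl in(0,.1,.2):
    P[3]=fl; print(fl,[((proj("scene",pt(("f",r,y,0),P))-[90,120])*3).round(0).tolist() for r,y in((115,-40),(115,40),(20,-40))])
```

```text
0 [[405.0, 357.0], [445.0, 285.0], [295.0, 325.0]]
0.1 [[403.0, 348.0], [443.0, 276.0], [295.0, 323.0]]
0.2 [[400.0, 337.0], [441.0, 265.0], [294.0, 321.0]]
```

Emit:
carry_out(increments=[[255,[0,0,1],0],[255,[0,0,1],0],[255,[0,0,1],0],[255,[0,0,0],0]])

```text
time: 4.1
tool_pos: [0.482, -0.0302, 0.0571]
ee_rot: [3.141, -0.0, -0.073]
wrist_force: [1.0, -0.5, -0.1]
width: 0.0006
finger_force: 0.4
```

```bash
python3 st.py; sleep 0; python3 -c "
from bench import robot
print(robot.get_obs()['joint_torque'])"
```

```text
t 4.1 case mm [-6.7 -0.6 43.1] (tip z) yaw err 0.0011294846313628787 F [ 1.  -0.5 -0.1] w 0.000553777465487548
[ 9.57269571e-03 -2.81754720e+01 -2.79215348e+01  1.36155958e-02
  5.52174810e-02 -5.32953709e-05]
```

Run:
```python
from fit import *
import cv2
P=np.load("P.npy");o=robot.get_obs();b=robot.snapshot("scene")[150:250,150:270]
t=o["tool_pos"]-[0,0,.014]
print("tip",((proj("scene",t)-[150,150])*6).round())
P[3]=0
for fl in(0,.2,.4): P[3]=fl;print(fl,[((proj("scene",pt(("f",r,y,0),P))-[150,150])*6).round(0).tolist() for r,y in((115,-40),(115,40),(0,-40))])
cv2.imwrite("pics/s3.png",cv2.resize(b,None,fx=6,fy=6,interpolation=cv2.INTER_CUBIC))
```

```text
tip [368. 434.]
0 [[449.0, 534.0], [529.0, 391.0], [185.0, 456.0]]
0.2 [[440.0, 495.0], [521.0, 351.0], [185.0, 456.0]]
0.4 [[420.0, 452.0], [503.0, 309.0], [185.0, 456.0]]
```

View pics/s3.png

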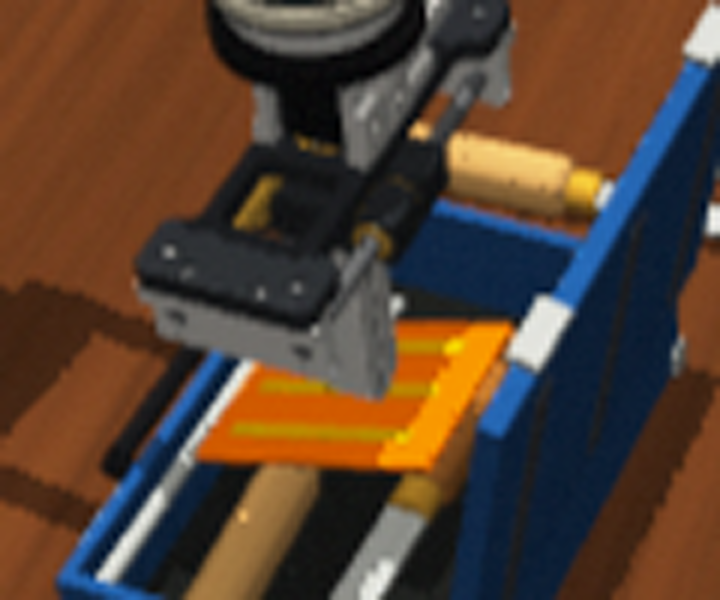

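The flap's free edge, (432,468) to (512,322), puts it at about 0.33 rad. The visible tip at (385,395) sits about 25 mm higher than I assumed, so I still need to push down.

```bash
python3 -c "
from bench import robot
print(robot.tcp_to_tips, robot.get_obs()['tool_pos'], [a for a in dir(robot) if a[0]!='_'])"
```

```text
0.014 [ 0.48194723 -0.03021119  0.05716391] ['IKError', 'close_job', 'get_calibration', 'get_obs', 'snapshot', 'tcp_to_tips']
```

Emit:
carry_out(increments=[[255,[0,0,4],0],[255,[0,0,4],0],[255,[0,0,3],0],[255,[0,0,2],0],[255,[0,0,2],0],[255,[0,0,0],0]])

```text
time: 4.75
tool_pos: [0.4815, -0.0301, 0.0417]
ee_rot: [3.142, 0.001, -0.073]
wrist_force: [1.2, 0.1, 0.5]
width: 0.0005
finger_force: 0.1
```

```bash
python3 st.py
```

```text
t 4.75 case mm [-7.2 -0.5 27.7] (tip z) yaw err 0.0011604747621109107 F [1.2 0.1 0.5] w 0.0005087270674584308
```

Emit:
carry_out(increments=[[255,[0,0,2],0],[255,[0,0,2],0],[255,[0,0,0],0]])

```text
time: 5.05
tool_pos: [0.4817, -0.0302, 0.0378]
ee_rot: [3.142, 0.0, -0.073]
wrist_force: [0.3, -0.8, 0.8]
width: 0.0004
finger_force: 0.1
```

```bash
python3 st.py
python3 - <<'E'
from bench import robot
import cv2
b=robot.snapshot("scene")[150:250,150:270]
cv2.imwrite("pics/s4.png",cv2.resize(b,None,fx=6,fy=6,interpolation=cv2.INTER_CUBIC))
E
```

```text
t 5.05 case mm [-7.  -0.5 23.8] (tip z) yaw err 0.0011091109191506826 F [ 0.3 -0.8  0.8] w 0.0003907671984268899
```

View pics/s4.png

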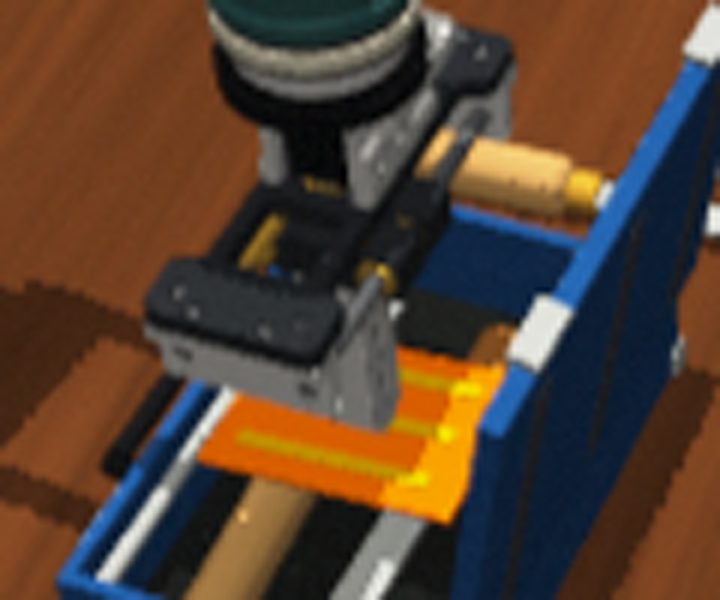

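The free-edge corner at (449,523) is now close to flat, about 0.06 rad. I'll press a few mm further.

Emit:
carry_out(increments=[[255,[0,0,2],0],[255,[0,0,2],0],[255,[0,0,1],0],[255,[0,0,1],0],[255,[0,0,0],0]])

```text
time: 5.6
tool_pos: [0.4818, -0.0302, 0.032]
ee_rot: [3.142, 0.0, -0.073]
wrist_force: [0.1, -1.0, 0.2]
width: 0.0006
finger_force: 0.2
```

```bash
python3 st.py
```

```text
t 5.6 case mm [-6.9 -0.5 18. ] (tip z) yaw err 0.0011850371857781289 F [ 0.1 -1.   0.2] w 0.0005846604056653614
```

```bash
cat > flap.py <<'E'
from fit import *
import cv2
P=np.load("P.npy")
def low(img):
    b=cv2.resize(img[150:250,150:270],None,fx=6,fy=6,interpolation=cv2.INTER_CUBIC)
    h=cv2.cvtColor(b,cv2.COLOR_BGR2HSV); m=cv2.inRange(h,(8,210,150),(25,255,255)); m[:, :190]=0
    n,l,s,c=cv2.connectedComponentsWithStats(m); k=1+s[1:,4].argmax(); v,u=np.where(l==k); i=v.argmax()
    return u[i],v[i],s[k].tolist()
print("old",low(cv2.resize(np.pad(cv2.resize(cv2.imread("pics/s4.png"),(120,100)),((150,134),(150,242),(0,0))),(512,384))))
print("now",low(robot.snapshot("scene")))
for fl in(0,.05,.1): P[3]=fl;print(fl,[((proj("scene",pt(("f",115,-40,0),P))-[150,150])*6).round(0)])
E
python3 flap.py
```

```text
old (np.int64(442), np.int64(522), [200, 349, 303, 174, 25100])
now (np.int64(446), np.int64(538), [200, 357, 296, 182, 24223])
0 [array([449., 534.])]
0.05 [array([448., 525.])]
0.1 [array([446., 515.])]
```

Emit:
carry_out(increments=[[255,[0,0,1],0],[255,[0,0,1],0],[255,[0,0,0],0]])

```text
time: 5.95
tool_pos: [0.4818, -0.0302, 0.0318]
ee_rot: [3.141, -0.0, -0.073]
wrist_force: [-3.2, 1.1, 8.1]
width: 0.0004
finger_force: 4.4
```

```bash
python3 st.py; python3 flap.py
```

```text
t 5.95 case mm [-6.8 -0.5 17.8] (tip z) yaw err 0.0012302156829976513 F [-3.2  1.1  8.1] w 0.0003549956610146316
old (np.int64(442), np.int64(522), [200, 349, 303, 174, 25100])
now (np.int64(445), np.int64(538), [200, 357, 296, 182, 24218])
0 [array([449., 534.])]
0.05 [array([448., 525.])]
0.1 [array([446., 515.])]
```

The flap is flat against its stop: the force rose to 8 N and the corner at (445,538) matches 0 rad. Next I'll lift, cross over the lid and come down behind it.

Emit:
carry_out(increments=[[255,[0,0,-10],0],[255,[0,0,-40],0],[255,[0,0,-45],0],[255,[0,0,-45],0],[255,[0,0,-45],0],[255,[0,0,-45],0],[255,[0,0,0],0]])

```text
time: 6.7
tool_pos: [0.4848, -0.0307, 0.2683]
ee_rot: [3.14, -0.014, -0.073]
wrist_force: [0.5, 0.2, 0.6]
width: 0.0002
finger_force: 0.0
```

Emit:
carry_out(increments=[[255,[30,0,0],0],[255,[40,0,0],0],[255,[40,0,0],0],[255,[35,0,0],0],[255,[17,0,0],0],[255,[0,0,0],0]])

```text
time: 7.3
tool_pos: [0.6444, -0.0422, 0.2566]
ee_rot: [-3.141, 0.005, -0.073]
wrist_force: [-0.7, 0.1, -0.9]
width: 0.0005
finger_force: 0.0
```

```bash
python3 st.py
python3 - <<'E'
from bench import robot
import cv2
b=robot.snapshot("scene")[60:290,120:330]
cv2.imwrite("pics/s5.png",cv2.resize(b,None,fx=2.6,fy=2.6,interpolation=cv2.INTER_CUBIC))
E
```

```text
t 7.3 case mm [156.2  -0.4 242.6] (tip z) yaw err 0.0010723563176303769 F [-0.7  0.1 -0.9] w 0.0004984253184944655
```

View pics/s5.png

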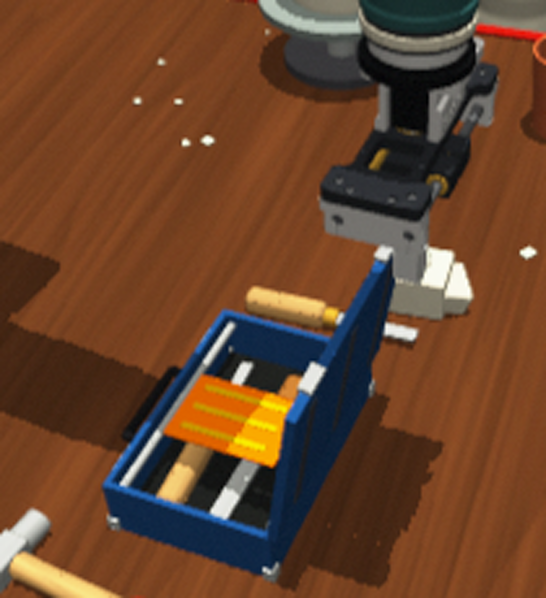

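The flap lies flat, and the fingertips at about (415,280) are behind the lid, whose edge is at (385,255). I'll go down and push the lid.

Emit:
carry_out(increments=[[255,[0,0,28],0],[255,[0,0,28],0],[255,[0,0,28],0],[255,[-10,0,0],0],[255,[-15,0,0],0],[255,[-15,0,0],0],[255,[-15,0,0],0],[255,[-14,0,0],0]])

```text
time: 8.15
tool_pos: [0.576, -0.0368, 0.1806]
ee_rot: [-3.142, -0.01, -0.073]
wrist_force: [4.6, 0.4, 1.4]
width: 0.0003
finger_force: 2.3
```

```bash
python3 st.py
```

```text
t 8.15 case mm [ 8.750e+01 -1.000e-01  1.666e+02] (tip z) yaw err 0.0013369352903277593 F [4.6 0.4 1.4] w 0.00030411988342681764
```

Emit:
carry_out(increments=[[255,[-13,0,2],0],[255,[-13,0,3],0],[255,[-13,0,4],0],[255,[-12,0,5],0],[255,[-12,0,6],0],[255,[-11,0,7],0],[255,[-10,0,8],0],[255,[-9,0,9],0]])

```text
time: 8.95
tool_pos: [0.4822, -0.0302, 0.1359]
ee_rot: [3.141, -0.007, -0.073]
wrist_force: [0.4, -0.3, 3.7]
width: 0.0002
finger_force: 1.5
```

```bash
python3 st.py
```

```text
t 8.95 case mm [ -6.5  -0.5 121.9] (tip z) yaw err 0.0012222014248689655 F [ 0.4 -0.3  3.7] w 0.00020586881400648223
```

Emit:
carry_out(increments=[[255,[-8,0,10],0],[255,[-7,0,11],0],[255,[-6,0,11],0],[255,[-5,0,12],0],[255,[-4,0,12],0],[255,[-3,0,12],0],[255,[-2,0,8],0],[255,[0,0,0],0]])

```text
time: 9.75
tool_pos: [0.4457, -0.0275, 0.0542]
ee_rot: [-3.141, 0.003, -0.073]
wrist_force: [0.3, -0.0, 0.4]
width: 0.0006
finger_force: 0.0
```

```bash
python3 st.py
```

```text
t 9.75 case mm [-43.1  -0.5  40.2] (tip z) yaw err 0.0010669636072663385 F [ 0.3 -0.   0.4] w 0.0006038620994725122
```

Emit:
carry_out(increments=[[255,[0,0,1],0],[255,[0,0,1],0],[255,[0,0,1],0],[255,[0,0,1],0],[255,[0,0,0],0],[255,[0,0,0],0]])

```text
time: 10.35
tool_pos: [0.4471, -0.0277, 0.0524]
ee_rot: [3.141, -0.0, -0.073]
wrist_force: [0.1, 1.2, 2.1]
width: 0.0002
finger_force: 0.8
```

```bash
python3 st.py
```

```text
t 10.35 case mm [-41.6  -0.6  38.4] (tip z) yaw err 0.0011251068268735148 F [0.1 1.2 2.1] w 0.00018168153109409584
```

Emit:
carry_out(increments=[[255,[0,0,1],0],[255,[0,0,1],0],[255,[0,0,1],0],[255,[0,0,1],0],[255,[0,0,0],0],[255,[0,0,0],0]])

```text
time: 10.95
tool_pos: [0.4472, -0.0277, 0.0518]
ee_rot: [3.141, -0.001, -0.073]
wrist_force: [-7.1, 1.0, 18.4]
width: 0.0003
finger_force: 9.1
```

```bash
python3 st.py
```

```text
t 10.95 case mm [-41.6  -0.6  37.8] (tip z) yaw err 0.001309460827486078 F [-7.1  1.  18.4] w 0.00030591604465082713
```

The tool stopped at z = 0.0518, exactly the predicted shut height, with an 18 N reaction. I'll lift clear and check.

Emit:
carry_out(increments=[[255,[0,0,-8],0],[255,[0,0,-30],0],[255,[0,0,-40],0],[255,[0,0,-40],0],[255,[-30,0,-30],0],[255,[-40,0,0],0],[255,[-30,0,0],0],[255,[0,0,0],0]])

```text
time: 11.75
tool_pos: [0.3455, -0.0201, 0.1967]
ee_rot: [3.141, -0.002, -0.073]
wrist_force: [-0.3, -0.9, 0.5]
width: 0.0005
finger_force: 0.0
```

```bash
python3 st.py
python3 - <<'E'
from bench import robot
import cv2
b=robot.snapshot("scene")[110:360,90:310]
cv2.imwrite("pics/s6.png",cv2.resize(b,None,fx=2.4,fy=2.4,interpolation=cv2.INTER_CUBIC))
from fit import *
P=np.load("P.npy")
for l in(0,.06): P[4]=l; print(l,[((proj("scene",pt(("l",164,y,8),P))-[90,110])*2.4).round() for y in(-122,122)])
E
```

```text
t 11.75 case mm [-143.6   -0.5  182.7] (tip z) yaw err 0.0008757505730151577 F [-0.3 -0.9  0.5] w 0.0005107074937878116
0 [array([158., 321.]), array([273., 155.])]
0.06 [array([157., 314.]), array([272., 148.])]
```

View pics/s6.png

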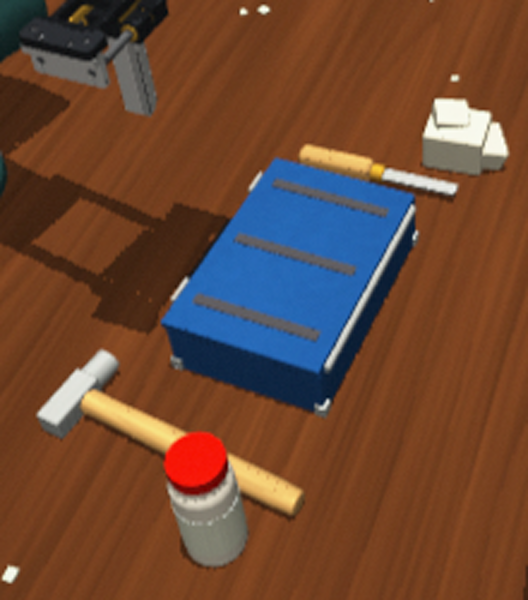

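The lid is fully shut: its corners at (164,324) and (275,160) match 0 rad. Nothing else has moved and the hand is clear at (135,105).

```bash
python3 -c "
from bench import robot
print(robot.close_job())"
```

```text
the job is handed in; nothing more can be done
None
```

I folded the flap flat, then swung the lid shut over it; nothing on the bench appears to have moved, the hand is clear, and the job is handed in at about 12 s of the 51 s limit (no verdict was returned).

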